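# Locate a mould piece in the drilling jig and close its gate

## Robot

A 6-joint arm with a two-finger parallel gripper is mounted at the origin on a cart in front of the work surface, level with it; the furniture and walls round the work are solid. World frame = base frame: x ahead of the robot, y to its left, z up, the work surface at z = 0. Lengths are in m, angles in rad, forces in N, time in s.
With the tool pointing down it reaches from about 0.35 to 0.85 m from the base axis. Payload 8.1 kg.
Tool frame: the origin (TCP) lies at the centre of the arm's flange, where the gripper is bolted on; the fingertips stand 186 mm ahead of it and the grasp point (between the pads) lies 167 mm ahead of it; z points along the fingers, y is the line along which they close (so a half turn about z gives the same grasp; the last joint's range is limited). The gripper opens to 93 mm and grips with 3 to 60 N. Pads are 15 mm wide; open, the fingers measure 128 mm over their backs; the gripper's body (75 mm by 188 mm) begins 65 mm behind the grasp point.
Start: joints at [1.043, 0.13, 1.488, -0, 1.523, -0.085], TCP at [0.257, 0.542, 0.405] pointing down, gripper open.
Joint ranges: [-2.96, 2.96], [-0.89, 2.26], [0.02, 2.5], [-1.34, 4.48], [0, 2.73], [-2.66, 2.66]. Speed limits (rad/s): [2.39, 2.39, 2.79, 3.14, 3.14, 3.14].

## Interface

Orientations are given as a rotation vector (axis times angle).
In Python, from plant import read_state, read_camera, camera_params, robot gives the robot as it stands.
- The arm moves only by the tool carry_out, never from a script. Its argument "targets" is a list of rows, each an object of numbers: "hand": the opening in per cent of the stroke, from 0 (shut) to 100 (fully open); "x", "y", "z": the shift along the tool's x, y, z in m; "ax", "ay", "az": the turn, a rotation vector about the tool's x, y, z in rad. In form: [{"hand": .., "x": .., "y": .., "z": .., "ax": .., "ay": .., "az": ..}, ...]. A call has 1 to 8 rows; each row is the pose to reach, as a shift and turn from the pose commanded when the call began, along the tool's axes at that moment; what a row does not reach only later rows make up. A row lasts 1/8 s, in which the tool goes at most 62.5 mm and 10.7 degrees, less where a joint would pass 70% of its speed; a pose out of reach is approached as far as the arm can. A call with a gripper value outside its range is refused whole. The fingers move at their own pace and stop on an object; "newtons" is the grip in N (left out, the last holds). Time passes only in rows, so rows that repeat a pose let the fingers close. It gives the time, the measured TCP pose, the force, the opening and the grip force at its end, in the units of the state.
- read_state(): the state, without advancing time (a new reading comes with each control period).
- read_camera(name): name is "scene" or "top"; returns (picture, depth): 480x640x3 uint8, blue, green, red; 480x640 float32, m along the optical axis (not along the pixel's ray), 0 where there is no reading.
- camera_params(name): a dict with "fx", "fy", "cx", "cy" (pixels), "position" and "rotation" of the camera in the world. Camera axes: x right, y up, looking along -z (the intrinsics and any distortion apply to the point x, -y, -z); pixel columns grow to the right and rows downward; lengths in m; the calibration is good to about 2 mm. A picture is of the moment at which its call begins. camera_params takes no time and is no camera call.
- robot.close_job(): hands the job in; it is judged then, once.
The state is a dict: "t": time; "q": joint angles; "dq": joint speeds; "joint_torque": joint torques, N m; "tool_pos": TCP position; "orientation": TCP orientation; "force": force on the tool from outside, world axes, zero at the start; "wrist_torque": the same for the moment, N m; "opening": finger opening in m; "gripper_force": force on a finger pad.
Only numpy, scipy, OpenCV 4.12 (cv2) and the standard library are available. Lean on these libraries where they do the work, as an engineer would, in place of code of your own. Each camera call takes 0.05 s, during which the arm holds its last target. There are 200 camera calls.

## Task

Take the smaller plaster mould piece from the bench, keep it the same side up, and load it in the drilling jig under the drill guide: flat on the jig's board, a long side hard against both steel dowels and an end hard against the wooden end stop. Let go of it while the gate is still open, then swing the gate fully shut in front of it, leaving the piece located. Leave the larger mould piece, the beaker and the red-lidded pot where they stand.

Things in the scene. Friction and masses are not known exactly. Their poses are not given: they have to be found in the camera images.
- mould_piece_mid (a point): centre (half-way up) of the smaller white plaster mould piece: a block 52 mm along its own x, 72 mm along its y, 32 mm high (a small key knob stands 2 mm higher), about 0.15 kg, z up. It lies loose on the bench right of the jig and can be gripped across its 52 mm. Either end may go to the end stop.
- mould_piece: the smaller mould piece itself; origin at the centre of its underside, axes as above
- seat (a point): where the piece's centre (half-way up) lies when it is located, 16 mm above the board; jig axes (x from the jig's open front to the dowels, y to its left, z up). The piece's 52 mm lie along x, its 72 mm along y: far long side on the dowels at x = +26 mm, right-hand end on the stop at y = -36 mm. Front and left end are open; clear board lies in front, x = -60 to -170 mm.
- jig: drilling jig, fixed: plywood board 260 mm (x) by 220 mm (y), 18 mm thick; origin at the centre of its underside, on the bench; x points from its open front (robot side) to the dowels, y to its left. The seat is at x = +45, y = -15, z = +34 mm of it. A catch post for the gate, 12 mm thick, 22 mm high, stands on the board at x = -30, y = -72 mm.
- dowels (a point): midway between the two upright steel dowels at the far side of the nest, half-way up; jig axes. They stand 22 mm to either side along y, 16 mm thick, 30 mm high above the board.
- end_stop (a point): middle of the end stop's face that the piece's end must touch (the face looks to +y), half-way up; jig axes. A fixed wooden block 50 mm long in x, 14 mm thick, 30 mm high.
- guide_edge (a point): middle of the lower front edge of the fixed wooden drill guide plate, 100 mm above the board; jig axes. The plate is 18 mm thick and covers 115 mm in +x from here and 56 mm to either side in y; its posts stand 97 mm behind, 42 mm to either side. It overhangs the front of the located piece by 8 mm, so a tool that pushes the piece home must lean back out from under it.
- gate_knob (a point): centre of the upright round wooden knob near the end of the gate, 18 mm thick, free from 24 to 60 mm above the jig's board (this point is 44 mm above it). It can be pushed, or pinched from above, and turns in the grip as the gate swings.
- gate (a joint): gate angle. Dark wooden bar, 158 x 16 mm, 8 to 24 mm above the board; pivot at x = -45, y = +85 mm of the jig, knob at x = -45 - 110 sin(angle), y = 85 - 110 cos(angle). 0 = fully shut (hard stop), across the front of the nest, its rubber-tipped rod 3 mm clear of a located piece; grows as it opens clockwise from above, to 2.8 (hard stop). Stays where left; 0.5 N at the knob moves it.
- large_piece: larger white plaster mould piece, 68 x 92 x 44 mm, loose on the bench right of the jig; origin at the centre of its underside; not to be moved
- beaker: pale grey plastic beaker, 81 mm wide, 92 mm high, loose, behind the jig on the right; origin at the centre of its underside; not to be moved
- red_lid_pot: pigment pot with a red lid, 55 mm wide, 76 mm high, loose, left of the jig; origin at the centre of its underside; not to be moved
Mind the look-alikes: they are no part of the job. Leave any black look-alike of the mould_piece alone.

How it is judged:
By the outcome, as a careful person would: the job done as asked, in the order asked, and still so for the second after the job is handed in, with the robot touching nothing.
It also fails if it takes over 72 s, if anything falls off the work surface, if the arm or the gripper's body presses on something with over 40 N, if the wrist force passes 120 N, or if a joint passes its speed limit or range.

## Working session

There is one attempt and no reset: what is moved stays moved. The work goes in short steps, Python scripts to look and compute and a tool call to move; the robot and the scene stay as the last step left them, time stands still between calls to the robot, and variables do not carry over. Pictures are saved under pics/ and viewed, at most 10 in all, crops included, and the job is handed in when it is done.

Besides the shell and the picture viewer there is one more tool, called after "Emit:" by a JSON object that holds its "name" and its "arguments". carry_out: Moves the arm, as the interface text tells. Its arguments: {"type":"object","properties":{"targets":{"type":"array","items":{"type":"object","properties":{"hand":{"type":"number"},"x":{"type":"number"},"y":{"type":"number"},"z":{"type":"number"},"ax":{"type":"number"},"ay":{"type":"number"},"az":{"type":"number"}}}},"newtons":{"type":"number"}},"required":["targets"]}

```bash
mkdir -p pics; ls; cat > h.py <<'E'
import numpy as np, cv2
from plant import read_state, read_camera, camera_params, robot
from scipy.spatial.transform import Rotation as R
def cloud(name):
    im,d=read_camera(name); c=camera_params(name)
    v,u=np.mgrid[0:480,0:640]
    p=np.stack([(u-c['cx'])/c['fx']*d,-(v-c['cy'])/c['fy']*d,-d],-1)
    Rm=np.array(c['rotation']); 
    if Rm.shape!=(3,3): print('rot',Rm)
    w=p@Rm.T+np.array(c['position']); w[d==0]=np.nan
    return im,d,w
E
python3 - <<'E'
from h import *
for n in('scene','top'):
    im,d,w=cloud(n); cv2.imwrite(f'pics/{n}0.png',im); np.save(f'{n}0.npy',w); print(camera_params(n))
print(read_state())
E
```

```text
pics
rot [ 1.08299616 -0.42215742 -0.63346052]Traceback (most recent call last):
  File "<stdin>", line 3, in <module>
  File "h.py", line 10, in cloud
    w=p@Rm.T+np.array(c['position']); w[d==0]=np.nan
      ~~~~~~^~~~~~~~~~~~~~~~~~~~~~~~
ValueError: operands could not be broadcast together with shapes (480,640) (3,)
```

```bash
sed -i "s/    if Rm.shape.*/    Rm=R.from_rotvec(Rm).as_matrix()/" h.py
python3 - <<'E'
from h import *
for n in('scene','top'):
    im,d,w=cloud(n); cv2.imwrite(f'pics/{n}0.png',im); np.save(f'{n}0.npy',w); print(camera_params(n))
print(read_state())
E
```

```text
{'fx': 464.43358163048003, 'fy': 464.43358163048003, 'cx': 319.3023580533201, 'cy': 244.38508048672998, 'position': array([-0.15097193, -0.81672397,  0.56461799]), 'rotation': array([ 1.08299616, -0.42215742, -0.63346052])}
{'fx': 562.1223731756393, 'fy': 562.1223731756393, 'cx': 315.5883477518166, 'cy': 228.1439346950026, 'position': array([ 0.44724027, -0.05099238,  1.39950305]), 'rotation': array([ 0.05320614, -0.03660836, -1.57922461])}
{'t': 0.15, 'q': array([ 1.04257361e+00,  1.30988626e-01,  1.48902412e+00,  1.30082599e-05,
        1.52302327e+00, -8.53607354e-02]), 'dq': array([ 0.00115584, -0.00174093, -0.00531091, -0.00054786,  0.00015712,
        0.00095278]), 'joint_torque': array([ 1.02241102e-03, -5.60480261e+01, -4.92333663e+01,  7.69505231e-02,
        3.06448876e-02, -5.03567321e-05]), 'tool_pos': array([0.25698266, 0.54198409, 0.40393043]), 'orientation': array([-6.89877457e-01, -3.06444977e+00,  2.15489384e-03]), 'force': array([-0.91338209, -0.29085877,  0.56487339]), 'wrist_torque': array([ 0.01151914,  0.01560008, -0.00127479]), 'gripper_force': 0.0, 'opening': 0.09294005584073636}
```

View pics/top0.png

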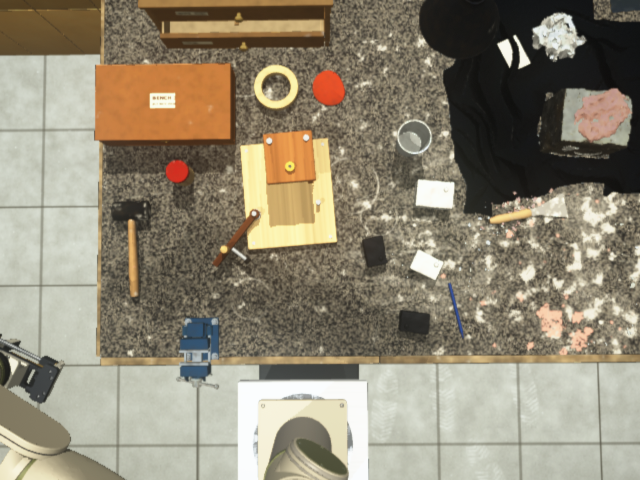

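View pics/scene0.png

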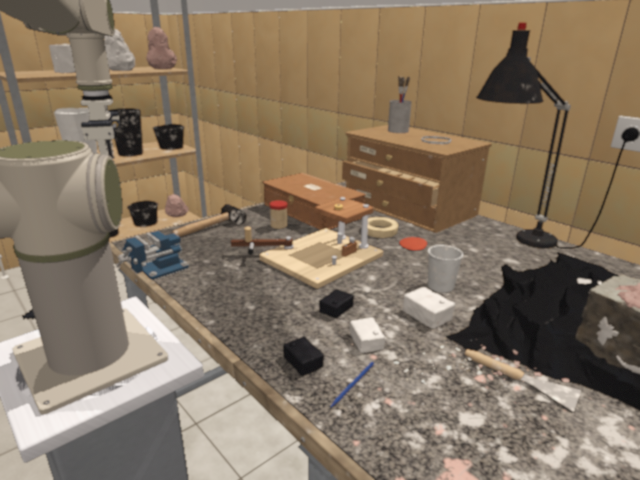

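```bash
python3 - <<'E'
from h import *
w=np.load('top0.npy'); im=cv2.imread('pics/top0.png')
def rect(name,box,zlo,zhi,col=None):
    u0,v0,u1,v1=box; p=w[v0:v1,u0:u1].reshape(-1,3); c=im[v0:v1,u0:u1].reshape(-1,3).astype(int)
    m=(p[:,2]>zlo)&(p[:,2]<zhi)
    if col: m&=col(c)
    q=p[m]; r=cv2.minAreaRect((q[:,:2]*1000).astype(np.float32)); print(name,m.sum(),np.round(r[0],1),np.round(r[1],1),round(r[2],2),'z',np.round(np.percentile(q[:,2],[5,50,95]),4))
    return q
rect('small',(405,245,450,285),.026,.045)
rect('large',(405,172,465,215),.036,.06)
rect('black1',(355,230,392,272),.02,.045)
rect('board',(235,130,345,255),.010,.026,lambda c:(c[:,2]>150))
rect('guide',(255,120,325,190),.12,.15)
rect('beaker',(385,110,440,165),.08,.11)
rect('pot',(160,155,195,190),.06,.09)
for n,u,v in[('pivot',255,213),('knob',224,249),('post',318,203),('bench',360,300),('gatebar',240,230),('bushing',290,167)]:
    print(n,np.round(np.nanmedian(w[v-1:v+2,u-1:u+2].reshape(-1,3),0),4))
a=cv2.resize(im[165:345,350:510],None,fx=3.2,fy=3.2,interpolation=2)
b=cv2.resize(im[125:285,190:350],None,fx=3.5,fy=3.5,interpolation=2)
cv2.imwrite('pics/small.png',a); cv2.imwrite('pics/jig.png',b)
E
```

```text
small 543 [ 434.  -304.9] [70.7 50.7] 64.27 z [0.0268 0.0306 0.0358]
large 938 [ 605.  -326.1] [90.8 65.9] 82.85 z [0.0369 0.0407 0.0456]
black1 586 [ 467.6 -179.7] [70.2 50.7] 11.0 z [0.0256 0.0302 0.0351]
board 6925 [613.2  31.6] [260.1 220.4] 4.4 z [0.0141 0.0187 0.0233]
guide 2485 [682.2  21.7] [116.6 112.1] 4.3 z [0.1322 0.1369 0.1423]
beaker 208 [ 734.9 -269.6] [78.5 79.9] 44.53 z [0.0813 0.091  0.0965]
pot 433 [661.2 292.1] [54.5 53.1] 42.5 z [0.0706 0.0762 0.0808]
pivot [0.5624 0.1087 0.047 ]
knob [0.4756 0.1787 0.0793]
post [ 0.5858 -0.0434  0.0423]
bench [ 0.3483 -0.1448  0.002 ]
gatebar [0.522  0.146  0.0429]
bushing [0.6569 0.0183 0.1465]
```

View pics/small.png

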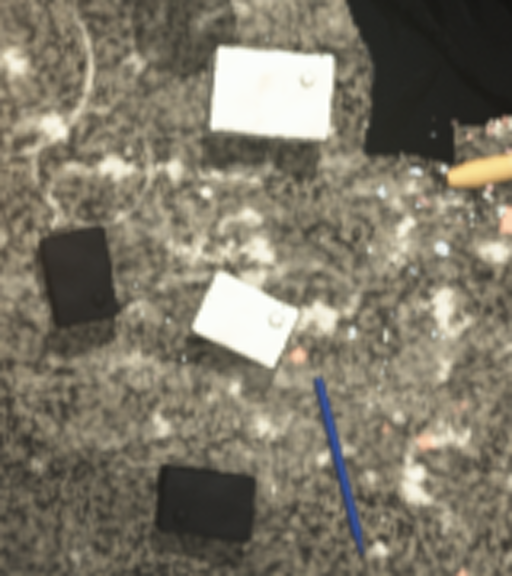

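View pics/jig.png

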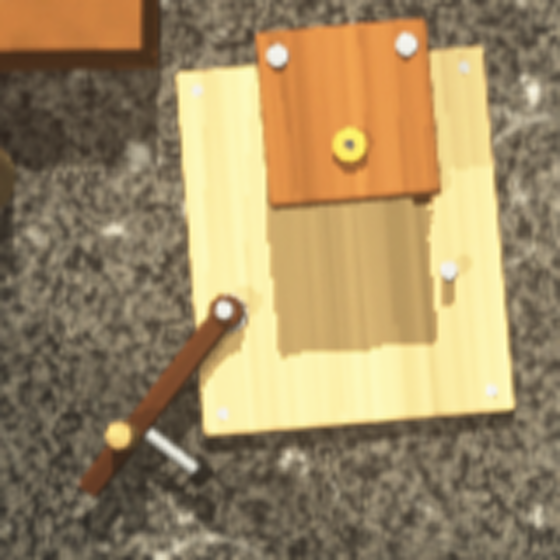

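The smaller white piece is at (426,264) in the top view. At 52 x 72 mm it fits the description. The other white block at (435,194) is the larger one, 68 x 92 mm, and the black ones at (374,250) and (414,322) are the look-alikes. The crop confirms this. The gate is open, with its pivot at (255,213) and knob at (224,249), which puts it at about 2.29 rad.

```bash
cat >> h.py <<'E'
J0=np.array([.6132,.0316,0]); YAW=np.radians(4.4)
def jig(x,y,z): return J0+R.from_euler('z',YAW).apply([x,y,z])   # jig axes, m
def ori(phi,tilt=0):   # tool y at angle phi (deg); tilt leans the top back along -tool x
    p=np.radians(phi); b=np.array([[-np.sin(p),np.cos(p),0],[np.cos(p),np.sin(p),0],[0,0,-1]]).T
    return R.from_matrix(b)*R.from_euler('y',tilt,degrees=True)
def row(p,phi,tilt=0,ref=.167,base=None):
    s=read_state() if base is None else base
    R0=R.from_rotvec(s['orientation']); O=ori(phi,tilt)
    tcp=np.array(p)-ref*O.as_matrix()[:,2]
    d=R0.inv().apply(tcp-s['tool_pos']); a=(R0.inv()*O).as_rotvec()
    print('tcp',tcp.round(4),'row',dict(zip(['x','y','z','ax','ay','az'],np.r_[d,a].round(4).tolist())))
    return dict(tool_pos=tcp,orientation=O.as_rotvec())
E
python3 - <<'E'
from h import *
b=row([.45,.2,.24],20); b=row([.434,-.305,.15],-25.7,base=b); row([.434,-.305,.025],-25.7,base=b)
print(ori(-85.6,35).as_matrix().round(2))
E
```

```text
tcp [0.45  0.2   0.407] row {'x': -0.3209, 'y': -0.2263, 'z': -0.0028, 'ax': -0.0014, 'ay': 0.0004, 'az': 0.7789}
tcp [ 0.434 -0.305  0.317] row {'x': -0.4691, 'y': -0.1878, 'z': 0.09, 'ax': 0.0, 'ay': 0.0, 'az': 0.7976}
tcp [ 0.434 -0.305  0.192] row {'x': -0.0, 'y': 0.0, 'z': 0.125, 'ax': -0.0, 'ay': -0.0, 'az': 0.0}
[[ 0.82  0.08  0.57]
 [ 0.06 -1.    0.04]
 [ 0.57  0.   -0.82]]
```

Emit:
{"name": "carry_out", "arguments": {"targets": [{"hand": 100, "x": -0.321, "y": -0.226, "z": -0.003, "ax": 0, "ay": 0, "az": 0.779}, {"hand": 100, "x": -0.321, "y": -0.226, "z": -0.003, "ax": 0, "ay": 0, "az": 0.779}, {"hand": 100, "x": -0.321, "y": -0.226, "z": -0.003, "ax": 0, "ay": 0, "az": 0.779}, {"hand": 100, "x": -0.321, "y": -0.226, "z": -0.003, "ax": 0, "ay": 0, "az": 0.779}, {"hand": 100, "x": -0.321, "y": -0.226, "z": -0.003, "ax": 0, "ay": 0, "az": 0.779}, {"hand": 100, "x": -0.321, "y": -0.226, "z": -0.003, "ax": 0, "ay": 0, "az": 0.779}, {"hand": 100, "x": -0.321, "y": -0.226, "z": -0.003, "ax": 0, "ay": 0, "az": 0.779}]}}

```text
t: 1.02
tool_pos: [0.4514, 0.1975, 0.4076]
orientation: [1.807, 2.57, -0.001]
force: [-0.6, 0.1, -0.6]
opening: 0.0929
gripper_force: 0.0
```

Emit:
{"name": "carry_out", "arguments": {"targets": [{"hand": 100, "x": -0.469, "y": -0.188, "z": 0.02, "ax": 0, "ay": 0, "az": 0.798}, {"hand": 100, "x": -0.469, "y": -0.188, "z": 0.02, "ax": 0, "ay": 0, "az": 0.798}, {"hand": 100, "x": -0.469, "y": -0.188, "z": 0.02, "ax": 0, "ay": 0, "az": 0.798}, {"hand": 100, "x": -0.469, "y": -0.188, "z": 0.02, "ax": 0, "ay": 0, "az": 0.798}, {"hand": 100, "x": -0.469, "y": -0.188, "z": 0.09, "ax": 0, "ay": 0, "az": 0.798}, {"hand": 100, "x": -0.469, "y": -0.188, "z": 0.09, "ax": 0, "ay": 0, "az": 0.798}, {"hand": 100, "x": -0.469, "y": -0.188, "z": 0.09, "ax": 0, "ay": 0, "az": 0.798}, {"hand": 100, "x": -0.469, "y": -0.188, "z": 0.09, "ax": 0, "ay": 0, "az": 0.798}]}}

```text
t: 2.02
tool_pos: [0.4346, -0.2889, 0.3224]
orientation: [2.66, 1.672, 0.001]
force: [0.0, 0.8, 0.1]
opening: 0.0925
gripper_force: 0.0
```

```bash
python3 - <<'E'
from h import *
s=read_state(); print(s['t'],s['q'].round(3)); row([.434,-.305,.025],-25.7)
E
```

```text
2.025 [-6.850e-01 -2.700e-02  1.803e+00  1.000e-03  1.365e+00 -2.370e-01]
tcp [ 0.434 -0.305  0.192] row {'x': -0.0148, 'y': 0.0064, 'z': 0.1304, 'ax': 0.0004, 'ay': -0.0005, 'az': 0.0001}
```

Emit:
{"name": "carry_out", "arguments": {"targets": [{"hand": 100, "x": 0, "y": 0, "z": 0}, {"hand": 100, "x": 0, "y": 0, "z": 0}]}}

```text
schema error: expected keys hand, x, y, z, ax, ay, az
```

```bash
python3 - <<'E'
from h import *
row([.434,-.305,.025],-25.7)
E
```

```text
tcp [ 0.434 -0.305  0.192] row {'x': -0.0148, 'y': 0.0064, 'z': 0.1304, 'ax': 0.0004, 'ay': -0.0005, 'az': 0.0001}
```

Emit:
{"name": "carry_out", "arguments": {"targets": [{"hand": 100, "x": 0, "y": 0, "z": 0, "ax": 0, "ay": 0, "az": 0}, {"hand": 100, "x": 0, "y": 0, "z": 0, "ax": 0, "ay": 0, "az": 0}]}}

```text
t: 2.28
tool_pos: [0.4348, -0.2871, 0.3227]
orientation: [-2.659, -1.67, -0.0]
force: [-0.5, 0.1, 0.4]
opening: 0.0931
gripper_force: 0.0
```

```bash
python3 - <<'E'
from h import *
row([.434,-.305,.025],-25.7)
E
```

```text
tcp [ 0.434 -0.305  0.192] row {'x': -0.0166, 'y': 0.0072, 'z': 0.1307, 'ax': -0.001, 'ay': -0.001, 'az': -0.0007}
```

Emit:
{"name": "carry_out", "arguments": {"targets": [{"hand": 100, "x": -0.0166, "y": 0.0072, "z": 0.05, "ax": 0, "ay": 0, "az": 0}, {"hand": 100, "x": -0.0166, "y": 0.0072, "z": 0.09, "ax": 0, "ay": 0, "az": 0}, {"hand": 100, "x": -0.0166, "y": 0.0072, "z": 0.115, "ax": 0, "ay": 0, "az": 0}, {"hand": 100, "x": -0.0166, "y": 0.0072, "z": 0.131, "ax": 0, "ay": 0, "az": 0}, {"hand": 100, "x": -0.0166, "y": 0.0072, "z": 0.131, "ax": 0, "ay": 0, "az": 0}, {"hand": 50, "x": -0.0166, "y": 0.0072, "z": 0.131, "ax": 0, "ay": 0, "az": 0}, {"hand": 40, "x": -0.0166, "y": 0.0072, "z": 0.131, "ax": 0, "ay": 0, "az": 0}, {"hand": 40, "x": -0.0166, "y": 0.0072, "z": 0.131, "ax": 0, "ay": 0, "az": 0}], "newtons": 20}}

```text
t: 3.28
tool_pos: [0.4341, -0.3061, 0.193]
orientation: [2.659, 1.67, 0.001]
force: [-0.3, -1.1, 1.3]
opening: 0.0673
gripper_force: 0.0
```

Emit:
{"name": "carry_out", "arguments": {"targets": [{"hand": 40, "x": 0, "y": 0, "z": 0, "ax": 0, "ay": 0, "az": 0}, {"hand": 40, "x": 0, "y": 0, "z": 0, "ax": 0, "ay": 0, "az": 0}, {"hand": 40, "x": 0, "y": 0, "z": 0, "ax": 0, "ay": 0, "az": 0}]}}

```text
t: 3.65
tool_pos: [0.4339, -0.3059, 0.1922]
orientation: [2.66, 1.671, 0.0]
force: [-0.3, 0.0, 1.3]
opening: 0.052
gripper_force: 20.0
```

```bash
python3 - <<'E'
from h import *
s=read_state(); b=dict(tool_pos=s['tool_pos']+[0,0,.1],orientation=s['orientation'])
row(jig(-.085,-.007,.125),4.4)
E
```

```text
tcp [0.529  0.0181 0.292 ] row {'x': 0.3331, 'y': -0.0549, 'z': -0.0998, 'ax': 0.0002, 'ay': 0.0002, 'az': -0.5259}
```

Emit:
{"name": "carry_out", "arguments": {"targets": [{"hand": 40, "x": 0, "y": 0, "z": -0.04, "ax": 0, "ay": 0, "az": 0}, {"hand": 40, "x": 0, "y": 0, "z": -0.1, "ax": 0, "ay": 0, "az": 0}, {"hand": 40, "x": 0.05, "y": -0.01, "z": -0.1, "ax": 0, "ay": 0, "az": -0.1}, {"hand": 40, "x": 0.11, "y": -0.02, "z": -0.1, "ax": 0, "ay": 0, "az": -0.2}, {"hand": 40, "x": 0.17, "y": -0.03, "z": -0.1, "ax": 0, "ay": 0, "az": -0.3}, {"hand": 40, "x": 0.22, "y": -0.04, "z": -0.1, "ax": 0, "ay": 0, "az": -0.4}, {"hand": 40, "x": 0.28, "y": -0.05, "z": -0.1, "ax": 0, "ay": 0, "az": -0.5}, {"hand": 40, "x": 0.32, "y": -0.055, "z": -0.1, "ax": 0, "ay": 0, "az": -0.526}], "newtons": 25}}

```text
t: 4.65
tool_pos: [0.5231, 0.0089, 0.2916]
orientation: [-2.13, -2.308, 0.0]
force: [0.7, 0.0, -1.5]
opening: 0.0518
gripper_force: 25.0
```

Emit:
{"name": "carry_out", "arguments": {"targets": [{"hand": 40, "x": 0, "y": 0, "z": 0, "ax": 0, "ay": 0, "az": 0}, {"hand": 40, "x": 0, "y": 0, "z": 0, "ax": 0, "ay": 0, "az": 0}]}}

```text
t: 4.9
tool_pos: [0.5228, 0.0061, 0.2915]
orientation: [-2.133, -2.305, 0.002]
force: [-0.0, -0.5, -1.5]
opening: 0.0516
gripper_force: 25.0
```

```bash
python3 - <<'E'
from h import *
im,d,w=cloud('top'); cv2.imwrite('pics/mid.png',cv2.resize(im[125:285,190:350],None,fx=3.5,fy=3.5,interpolation=2))
row(jig(-.085,-.007,.047),4.4)
E
```

```text
tcp [0.529  0.0181 0.214 ] row {'x': 0.012, 'y': 0.0072, 'z': 0.0776, 'ax': -0.001, 'ay': 0.0003, 'az': -0.0006}
```

Emit:
{"name": "carry_out", "arguments": {"targets": [{"hand": 40, "x": 0.012, "y": 0.0072, "z": 0.03, "ax": 0, "ay": 0, "az": 0}, {"hand": 40, "x": 0.012, "y": 0.0072, "z": 0.06, "ax": 0, "ay": 0, "az": 0}, {"hand": 40, "x": 0.012, "y": 0.0072, "z": 0.075, "ax": 0, "ay": 0, "az": 0}, {"hand": 40, "x": 0.012, "y": 0.0072, "z": 0.078, "ax": 0, "ay": 0, "az": 0}, {"hand": 40, "x": 0.012, "y": 0.0072, "z": 0.079, "ax": 0, "ay": 0, "az": 0}, {"hand": 40, "x": 0.012, "y": 0.0072, "z": 0.08, "ax": 0, "ay": 0, "az": 0}, {"hand": 40, "x": 0.012, "y": 0.0072, "z": 0.081, "ax": 0, "ay": 0, "az": 0}, {"hand": 40, "x": 0.012, "y": 0.0072, "z": 0.081, "ax": 0, "ay": 0, "az": 0}]}}

```text
t: 5.95
tool_pos: [0.5295, 0.0189, 0.2114]
orientation: [2.134, 2.305, 0.001]
force: [0.4, 0.2, -3.6]
opening: 0.0519
gripper_force: 25.0
```

Emit:
{"name": "carry_out", "arguments": {"targets": [{"hand": 40, "x": 0, "y": 0, "z": 0.0005, "ax": 0, "ay": 0, "az": 0}, {"hand": 40, "x": 0, "y": 0, "z": 0.001, "ax": 0, "ay": 0, "az": 0}, {"hand": 40, "x": 0, "y": 0, "z": 0.0015, "ax": 0, "ay": 0, "az": 0}, {"hand": 40, "x": 0, "y": 0, "z": 0.0015, "ax": 0, "ay": 0, "az": 0}]}}

```text
t: 6.45
tool_pos: [0.5295, 0.0189, 0.2102]
orientation: [-2.134, -2.305, 0.0]
force: [-5.1, -0.4, 7.0]
opening: 0.0516
gripper_force: 25.0
```

Emit:
{"name": "carry_out", "arguments": {"targets": [{"hand": 80, "x": 0, "y": 0, "z": -0.0005, "ax": 0, "ay": 0, "az": 0}, {"hand": 80, "x": 0, "y": 0, "z": -0.0005, "ax": 0, "ay": 0, "az": 0}, {"hand": 80, "x": 0, "y": 0, "z": -0.0005, "ax": 0, "ay": 0, "az": 0}, {"hand": 80, "x": 0, "y": 0, "z": -0.0005, "ax": 0, "ay": 0, "az": 0}, {"hand": 80, "x": 0, "y": 0, "z": -0.02, "ax": 0, "ay": 0, "az": 0}, {"hand": 80, "x": 0, "y": 0, "z": -0.06, "ax": 0, "ay": 0, "az": 0}, {"hand": 60, "x": 0, "y": 0, "z": -0.11, "ax": 0, "ay": 0, "az": 0}, {"hand": 60, "x": 0, "y": 0, "z": -0.11, "ax": 0, "ay": 0, "az": 0}]}}

```text
t: 7.45
tool_pos: [0.5312, 0.0188, 0.3247]
orientation: [2.13, 2.3, 0.009]
force: [1.2, -0.0, -0.1]
opening: 0.0595
gripper_force: 0.0
```

```bash
python3 - <<'E'
from h import *
s=read_state(); print(s['t'],s['tool_pos'],s['opening'])
im,d,w=cloud('scene'); cv2.imwrite('pics/s2.png',cv2.resize(im[190:350,190:430],None,fx=3,fy=3,interpolation=2))
b=row(jig(-.155,-.007,.15),-85.6,35,ref=.186)
b=row(jig(-.13,-.007,.026),-85.6,35,ref=.186,base=b)
E
```

```text
7.45 [0.53123263 0.01879318 0.32474356] 0.059458356689814966
tcp [0.3528 0.0045 0.3024] row {'x': -0.0006, 'y': -0.1782, 'z': 0.0187, 'ax': -0.4742, 'ay': 0.4751, 'az': 1.5186}
tcp [0.3777 0.0065 0.1784] row {'x': -0.0506, 'y': -0.0, 'z': 0.1159, 'ax': 0.0, 'ay': 0.0, 'az': 0.0}
```

View pics/s2.png

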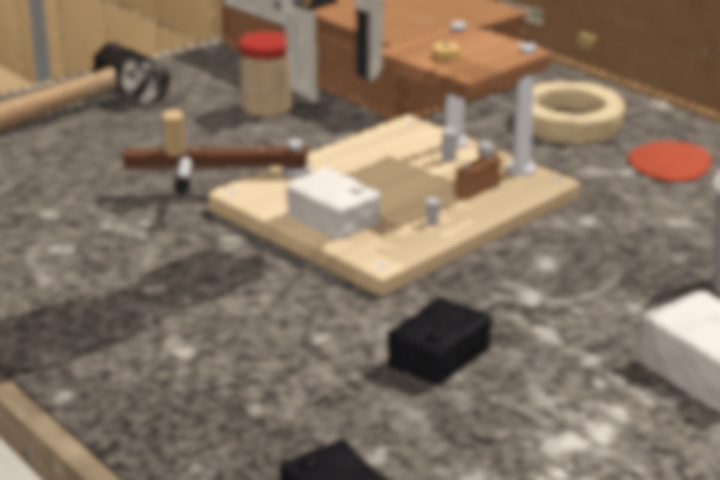

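```bash
python3 - <<'E'
from h import *
b=row(jig(-.14,-.007,.12),-85.6,25,ref=.186)
E
```

```text
tcp [0.3958 0.0078 0.2886] row {'x': -0.0006, 'y': -0.1352, 'z': 0.0327, 'ax': -0.338, 'ay': 0.3389, 'az': 1.5445}
```

Emit:
{"name": "carry_out", "arguments": {"targets": [{"hand": 32, "x": 0, "y": -0.04, "z": 0, "ax": -0.04, "ay": 0.04, "az": 0.17}, {"hand": 32, "x": 0, "y": -0.09, "z": 0, "ax": -0.08, "ay": 0.08, "az": 0.34}, {"hand": 32, "x": 0, "y": -0.135, "z": 0, "ax": -0.11, "ay": 0.11, "az": 0.5}, {"hand": 32, "x": 0, "y": -0.135, "z": 0, "ax": -0.15, "ay": 0.15, "az": 0.67}, {"hand": 32, "x": 0, "y": -0.135, "z": 0, "ax": -0.18, "ay": 0.18, "az": 0.84}, {"hand": 32, "x": 0, "y": -0.135, "z": 0, "ax": -0.22, "ay": 0.22, "az": 1.0}, {"hand": 32, "x": 0, "y": -0.135, "z": 0, "ax": -0.255, "ay": 0.255, "az": 1.17}, {"hand": 32, "x": 0, "y": -0.135, "z": 0, "ax": -0.29, "ay": 0.29, "az": 1.33}]}}

```text
t: 8.5
tool_pos: [0.3943, 0.0085, 0.3177]
orientation: [-3.037, -0.45, -0.588]
force: [0.4, 0.1, -0.4]
opening: 0.0296
gripper_force: 0.0
```

Emit:
{"name": "carry_out", "arguments": {"targets": [{"hand": 32, "x": 0, "y": 0, "z": 0, "ax": 0, "ay": 0, "az": 0}, {"hand": 32, "x": 0, "y": 0, "z": 0, "ax": 0, "ay": 0, "az": 0}]}}

```text
t: 8.75
tool_pos: [0.3945, 0.0086, 0.3187]
orientation: [-3.036, -0.465, -0.587]
force: [0.6, -0.3, -0.2]
opening: 0.0296
gripper_force: 0.0
```

```bash
python3 - <<'E'
from h import *
s=read_state(); print(s['t'],s['q'].round(2),s['tool_pos'])
b=row(jig(-.14,-.007,.12),-85.6,25,ref=.186)
E
```

```text
8.75 [-0.17 -0.65  2.32  0.15  1.12  1.05] [0.39454745 0.00858496 0.31870931]
tcp [0.3958 0.0078 0.2886] row {'x': -0.0102, 'y': -0.0002, 'z': 0.0284, 'ax': -0.0487, 'ay': 0.0557, 'az': 0.218}
```

Emit:
{"name": "carry_out", "arguments": {"targets": [{"hand": 32, "x": -0.0102, "y": 0, "z": 0.0284, "ax": -0.0487, "ay": 0.0557, "az": 0.218}, {"hand": 32, "x": -0.0102, "y": 0, "z": 0.0284, "ax": -0.0487, "ay": 0.0557, "az": 0.218}, {"hand": 32, "x": -0.0102, "y": 0, "z": 0.0284, "ax": -0.0487, "ay": 0.0557, "az": 0.218}, {"hand": 32, "x": -0.0102, "y": 0, "z": 0.0284, "ax": -0.0487, "ay": 0.0557, "az": 0.218}]}}

```text
t: 9.25
tool_pos: [0.3963, 0.0076, 0.2897]
orientation: [-3.049, -0.115, -0.679]
force: [-0.2, 0.8, -0.2]
opening: 0.0297
gripper_force: 0.0
```

```bash
python3 - <<'E'
from h import *
s=read_state(); print(s['t'],s['q'].round(2),s['tool_pos'])
b=row(jig(-.132,-.007,.026),-85.6,25,ref=.186)
c=row(jig(.045-.07,-.007,.026),-85.6,25,ref=.186,base=b)
c=row(jig(.045-.026-.007,-.007,.026),-85.6,25,ref=.186,base=b)
E
```

```text
9.25 [-0.16 -0.66  2.39  0.12  0.99  1.29] [0.39634414 0.00757484 0.28974487]
tcp [0.4038 0.0085 0.1946] row {'x': -0.0336, 'y': -0.0003, 'z': 0.0893, 'ax': 0.0007, 'ay': -0.0019, 'az': -0.0014}
tcp [0.5104 0.0167 0.1946] row {'x': 0.097, 'y': 0.0, 'z': 0.0452, 'ax': 0.0, 'ay': -0.0, 'az': 0.0}
tcp [0.5473 0.0195 0.1946] row {'x': 0.1305, 'y': 0.0, 'z': 0.0609, 'ax': 0.0, 'ay': -0.0, 'az': 0.0}
```

Emit:
{"name": "carry_out", "arguments": {"targets": [{"hand": 32, "x": -0.013, "y": 0, "z": 0.035, "ax": 0, "ay": 0, "az": 0}, {"hand": 32, "x": -0.025, "y": 0, "z": 0.068, "ax": 0, "ay": 0, "az": 0}, {"hand": 32, "x": -0.031, "y": 0, "z": 0.083, "ax": 0, "ay": 0, "az": 0}, {"hand": 32, "x": -0.0335, "y": 0, "z": 0.0893, "ax": 0, "ay": 0, "az": 0}, {"hand": 32, "x": -0.0335, "y": 0, "z": 0.0893, "ax": 0, "ay": 0, "az": 0}, {"hand": 32, "x": -0.0335, "y": 0, "z": 0.0893, "ax": 0, "ay": 0, "az": 0}]}}

```text
t: 10.0
tool_pos: [0.4043, 0.0081, 0.1955]
orientation: [-3.048, -0.112, -0.682]
force: [-0.4, 0.6, 0.4]
opening: 0.0298
gripper_force: 0.0
```

```bash
python3 - <<'E'
from h import *
s=read_state(); print(s['t'],s['q'].round(2),s['tool_pos'],s['force'])
b=row(jig(-.132,-.007,.026),-85.6,25,ref=.186)
c=row(jig(.045-.07,-.007,.026),-85.6,25,ref=.186)
E
```

```text
10.0 [-0.15 -0.45  2.44  0.14  0.73  1.26] [0.40433062 0.00810922 0.19551518] [-0.37229978  0.64647451  0.39723672]
tcp [0.4038 0.0085 0.1946] row {'x': -0.0009, 'y': -0.0004, 'z': 0.0006, 'ax': 0.0013, 'ay': -0.0038, 'az': -0.0031}
tcp [0.5104 0.0167 0.1946] row {'x': 0.0959, 'y': -0.0008, 'z': 0.0462, 'ax': 0.0013, 'ay': -0.0038, 'az': -0.0031}
```

Emit:
{"name": "carry_out", "arguments": {"targets": [{"hand": 32, "x": 0.009, "y": 0, "z": 0.0045, "ax": 0, "ay": 0, "az": 0}, {"hand": 32, "x": 0.018, "y": 0, "z": 0.0088, "ax": 0, "ay": 0, "az": 0}, {"hand": 32, "x": 0.031, "y": 0, "z": 0.015, "ax": 0, "ay": 0, "az": 0}, {"hand": 32, "x": 0.045, "y": 0, "z": 0.0218, "ax": 0, "ay": 0, "az": 0}, {"hand": 32, "x": 0.058, "y": -0.0005, "z": 0.028, "ax": 0, "ay": 0, "az": 0}, {"hand": 32, "x": 0.071, "y": -0.0005, "z": 0.0343, "ax": 0, "ay": 0, "az": 0}, {"hand": 32, "x": 0.084, "y": -0.0008, "z": 0.0405, "ax": 0, "ay": 0, "az": 0}, {"hand": 32, "x": 0.096, "y": -0.0008, "z": 0.0462, "ax": 0, "ay": 0, "az": 0}]}}

```text
t: 11.0
tool_pos: [0.5108, 0.0168, 0.1944]
orientation: [-3.048, -0.112, -0.681]
force: [-2.8, -0.3, 1.2]
opening: 0.03
gripper_force: 0.9
```

```bash
python3 - <<'E'
from h import *
s=read_state(); print(s['t'],s['tool_pos'],s['force'])
c=row(jig(.045-.026-.007-.002,-.007,.026),-85.6,25,ref=.186)
im,d,w=cloud('scene'); cv2.imwrite('pics/s3.png',cv2.resize(im[200:320,220:400],None,fx=4,fy=4,interpolation=2))
E
```

```text
11.0 [0.51083306 0.01681326 0.19442291] [-2.81412211 -0.3363407   1.18806779]
tcp [0.5453 0.0194 0.1946] row {'x': 0.0314, 'y': -0.0, 'z': 0.0146, 'ax': 0.0012, 'ay': -0.0035, 'az': -0.0031}
```

View pics/s3.png

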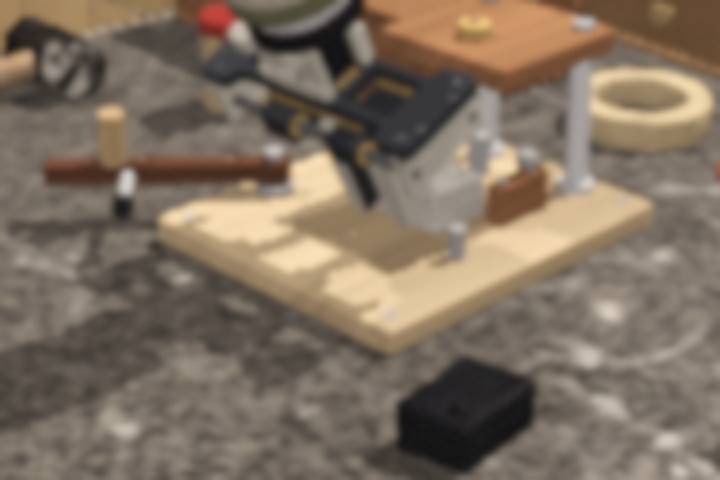

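The piece slides squarely ahead of the fingers. Its end is at crop (455,195), just in front of the end stop at (520,195). I'll keep pushing.

Emit:
{"name": "carry_out", "arguments": {"targets": [{"hand": 32, "x": 0.009, "y": 0, "z": 0.0042, "ax": 0, "ay": 0, "az": 0}, {"hand": 32, "x": 0.018, "y": 0, "z": 0.0084, "ax": 0, "ay": 0, "az": 0}, {"hand": 32, "x": 0.025, "y": 0, "z": 0.0117, "ax": 0, "ay": 0, "az": 0}, {"hand": 32, "x": 0.0295, "y": 0, "z": 0.0138, "ax": 0, "ay": 0, "az": 0}, {"hand": 32, "x": 0.0314, "y": 0, "z": 0.0146, "ax": 0, "ay": 0, "az": 0}, {"hand": 32, "x": 0.0314, "y": 0, "z": 0.0146, "ax": 0, "ay": 0, "az": 0}]}}

```text
t: 11.8
tool_pos: [0.5444, 0.0194, 0.1933]
orientation: [-3.048, -0.111, -0.679]
force: [-0.6, 0.3, 1.3]
opening: 0.0297
gripper_force: 0.0
```

Emit:
{"name": "carry_out", "arguments": {"targets": [{"hand": 32, "x": 0.0014, "y": 0, "z": -0.0004, "ax": 0, "ay": 0, "az": 0}, {"hand": 32, "x": 0.0023, "y": 0, "z": 0, "ax": 0, "ay": 0, "az": 0}, {"hand": 32, "x": 0.0032, "y": 0, "z": 0.0004, "ax": 0, "ay": 0, "az": 0}, {"hand": 32, "x": 0.0032, "y": 0, "z": 0.0004, "ax": 0, "ay": 0, "az": 0}]}}

```text
t: 12.3
tool_pos: [0.5468, 0.0195, 0.194]
orientation: [-3.049, -0.112, -0.676]
force: [-9.7, -1.5, 4.9]
opening: 0.0301
gripper_force: 4.5
```

Emit:
{"name": "carry_out", "arguments": {"targets": [{"hand": 32, "x": -0.02, "y": 0, "z": -0.0095, "ax": 0, "ay": 0, "az": 0}, {"hand": 0, "x": -0.055, "y": 0, "z": -0.026, "ax": 0, "ay": 0, "az": 0}, {"hand": 0, "x": -0.04, "y": 0, "z": -0.06, "ax": 0, "ay": 0, "az": 0}, {"hand": 0, "x": -0.03, "y": 0, "z": -0.08, "ax": 0, "ay": 0, "az": 0}, {"hand": 0, "x": -0.03, "y": 0, "z": -0.08, "ax": 0, "ay": 0, "az": 0}]}}

```text
t: 12.92
tool_pos: [0.4878, 0.0149, 0.2568]
orientation: [-3.047, -0.111, -0.688]
force: [0.3, -0.2, 0.3]
opening: 0.0005
gripper_force: 0.0
```

```bash
python3 - <<'E'
from h import *
s=read_state(); print(s['t'],s['opening'],s['tool_pos'])
b=row(jig(-.015,.060,.09),-85.6,35,ref=.186)
b=row(jig(-.015,.060,.028),-85.6,35,ref=.186,base=b)
b=row(jig(.037,.060,.028),-85.6,35,ref=.186,base=b)
im,d,w=cloud('scene'); cv2.imwrite('pics/s4.png',cv2.resize(im[200:320,220:400],None,fx=4,fy=4,interpolation=2))
E
```

```text
12.925 0.0004956085055216567 [0.48779709 0.01492184 0.25682011]
tcp [0.4873 0.0821 0.2424] row {'x': -0.0022, 'y': -0.067, 'z': 0.0149, 'ax': 0.0022, 'ay': 0.1668, 'az': -0.0031}
tcp [0.4873 0.0821 0.1804] row {'x': -0.0356, 'y': -0.0, 'z': 0.0508, 'ax': 0.0, 'ay': 0.0, 'az': 0.0}
tcp [0.5391 0.0861 0.1804] row {'x': 0.0426, 'y': 0.0, 'z': 0.0298, 'ax': 0.0, 'ay': 0.0, 'az': 0.0}
```

View pics/s4.png

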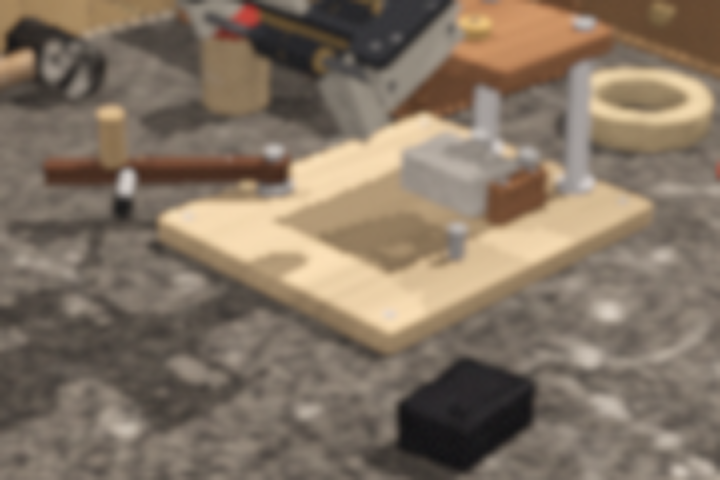

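Emit:
{"name": "carry_out", "arguments": {"targets": [{"hand": 0, "x": -0.0022, "y": -0.035, "z": 0.007, "ax": 0, "ay": 0.08, "az": 0}, {"hand": 0, "x": -0.0022, "y": -0.067, "z": 0.0149, "ax": 0, "ay": 0.167, "az": -0.003}, {"hand": 0, "x": -0.0022, "y": -0.067, "z": 0.0149, "ax": 0, "ay": 0.167, "az": -0.003}, {"hand": 0, "x": -0.0022, "y": -0.067, "z": 0.0149, "ax": 0, "ay": 0.167, "az": -0.003}]}}

```text
t: 13.48
tool_pos: [0.4855, 0.0821, 0.2386]
orientation: [-2.977, -0.114, -0.925]
force: [-0.4, -0.3, -1.1]
opening: 0.0005
gripper_force: 0.0
```

Emit:
{"name": "carry_out", "arguments": {"targets": [{"hand": 0, "x": -0.018, "y": 0, "z": 0.025, "ax": 0, "ay": 0, "az": 0}, {"hand": 0, "x": -0.035, "y": 0, "z": 0.05, "ax": 0, "ay": 0, "az": 0}, {"hand": 0, "x": -0.035, "y": 0, "z": 0.05, "ax": 0, "ay": 0, "az": 0}, {"hand": 0, "x": -0.035, "y": 0, "z": 0.05, "ax": 0, "ay": 0, "az": 0}]}}

```text
t: 13.98
tool_pos: [0.4859, 0.0812, 0.1786]
orientation: [-2.977, -0.111, -0.928]
force: [0.8, -1.9, -0.7]
opening: 0.0006
gripper_force: 0.5
```

```bash
python3 - <<'E'
from h import *
s=read_state(); print(s['t'],s['tool_pos'],s['force'])
b=row(jig(.030,.060,.028),-85.6,35,ref=.186)
E
```

```text
13.975 [0.48588443 0.08120457 0.17856311] [ 0.79014921 -1.94175838 -0.70143448]
tcp [0.5321 0.0855 0.1804] row {'x': 0.0392, 'y': -0.0009, 'z': 0.0249, 'ax': 0.0023, 'ay': 0.0066, 'az': -0.0014}
```

Emit:
{"name": "carry_out", "arguments": {"targets": [{"hand": 0, "x": 0.013, "y": 0, "z": 0.008, "ax": 0, "ay": 0.003, "az": 0}, {"hand": 0, "x": 0.026, "y": 0, "z": 0.0165, "ax": 0, "ay": 0.006, "az": 0}, {"hand": 0, "x": 0.0392, "y": -0.0009, "z": 0.0249, "ax": 0, "ay": 0.006, "az": 0}, {"hand": 0, "x": 0.0392, "y": -0.0009, "z": 0.0249, "ax": 0, "ay": 0.006, "az": 0}]}}

```text
t: 14.48
tool_pos: [0.5324, 0.0863, 0.1809]
orientation: [-2.973, -0.112, -0.938]
force: [-0.5, 0.0, 0.5]
opening: 0.0005
gripper_force: 0.0
```

```bash
python3 - <<'E'
from h import *
s=read_state(); print(s['t'],s['tool_pos'],s['force'])
b=row(jig(.030,.021+.018+.003,.028),-85.6,35,ref=.186)
im,d,w=cloud('scene'); cv2.imwrite('pics/s5.png',cv2.resize(im[200:320,220:400],None,fx=4,fy=4,interpolation=2))
E
```

```text
14.475 [0.53242631 0.08626808 0.18094885] [-0.54574945  0.02411281  0.45613194]
tcp [0.5335 0.0676 0.1804] row {'x': -0.0006, 'y': 0.0187, 'z': 0.0003, 'ax': 0.0015, 'ay': -0.0005, 'az': -0.0008}
```

View pics/s5.png

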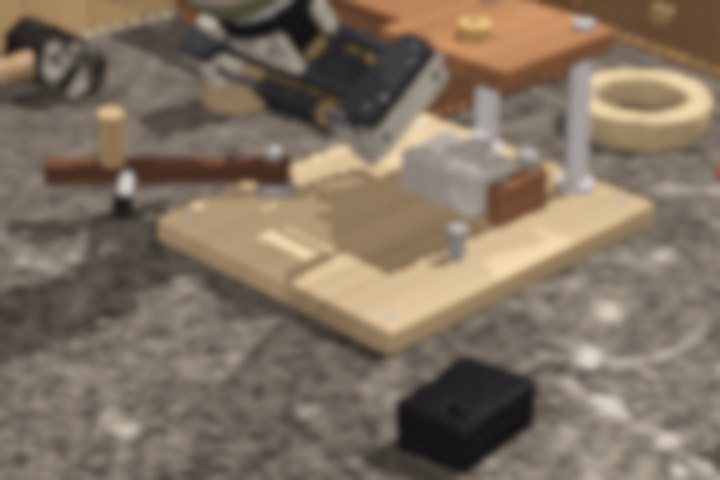

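The fingertip at about (380,150) is just left of the piece's left end, so I'll push towards the stop.

Emit:
{"name": "carry_out", "arguments": {"targets": [{"hand": 0, "x": 0, "y": 0.006, "z": 0, "ax": 0, "ay": 0, "az": 0}, {"hand": 0, "x": 0, "y": 0.01, "z": 0, "ax": 0, "ay": 0, "az": 0}, {"hand": 0, "x": 0, "y": 0.014, "z": 0, "ax": 0, "ay": 0, "az": 0}, {"hand": 0, "x": 0, "y": 0.017, "z": 0, "ax": 0, "ay": 0, "az": 0}, {"hand": 0, "x": 0, "y": 0.018, "z": 0, "ax": 0, "ay": 0, "az": 0}, {"hand": 0, "x": 0, "y": 0.018, "z": 0, "ax": 0, "ay": 0, "az": 0}]}}

```text
t: 15.28
tool_pos: [0.5331, 0.0686, 0.1805]
orientation: [-2.973, -0.113, -0.938]
force: [-1.2, 0.9, 1.1]
opening: 0.0005
gripper_force: 0.9
```

Emit:
{"name": "carry_out", "arguments": {"targets": [{"hand": 0, "x": 0, "y": 0.001, "z": 0, "ax": 0, "ay": 0, "az": 0}, {"hand": 0, "x": 0, "y": 0.002, "z": 0, "ax": 0, "ay": 0, "az": 0}, {"hand": 0, "x": 0, "y": 0.003, "z": 0, "ax": 0, "ay": 0, "az": 0}, {"hand": 0, "x": 0, "y": 0.003, "z": 0, "ax": 0, "ay": 0, "az": 0}]}}

```text
t: 15.78
tool_pos: [0.5334, 0.0655, 0.1805]
orientation: [-2.973, -0.113, -0.938]
force: [-1.3, 3.1, 1.8]
opening: 0.0003
gripper_force: 1.5
```

Emit:
{"name": "carry_out", "arguments": {"targets": [{"hand": 0, "x": 0, "y": 0.001, "z": 0, "ax": 0, "ay": 0, "az": 0}, {"hand": 0, "x": 0, "y": 0.002, "z": 0, "ax": 0, "ay": 0, "az": 0}, {"hand": 0, "x": 0, "y": 0.002, "z": 0, "ax": 0, "ay": 0, "az": 0}]}}

```text
t: 16.15
tool_pos: [0.5336, 0.0635, 0.1805]
orientation: [-2.973, -0.113, -0.938]
force: [-1.8, 2.7, 1.2]
opening: 0.0004
gripper_force: 1.3
```

Emit:
{"name": "carry_out", "arguments": {"targets": [{"hand": 0, "x": 0, "y": 0.001, "z": 0, "ax": 0, "ay": 0, "az": 0}, {"hand": 0, "x": 0, "y": 0.002, "z": 0, "ax": 0, "ay": 0, "az": 0}, {"hand": 0, "x": 0, "y": 0.002, "z": 0, "ax": 0, "ay": 0, "az": 0}]}}

```text
t: 16.52
tool_pos: [0.5337, 0.0615, 0.1805]
orientation: [-2.973, -0.113, -0.938]
force: [-2.1, 2.2, 1.8]
opening: 0.0006
gripper_force: 1.1
```

```bash
cat >> h.py <<'E'
def piece():
    im,d,w=cloud('scene'); p=R.from_euler('z',-YAW).apply(w.reshape(-1,3)-J0)*1000
    c=im.reshape(-1,3).astype(int); sat=c.max(1)-c.min(1)
    m=(p[:,0]>-5)&(p[:,0]<60)&(p[:,1]>-75)&(p[:,1]<60)&(p[:,2]>24)&(p[:,2]<55)
    q=p[m&(sat<35)]; print('grey',len(q),'x',np.percentile(q[:,0],[1,5,50]).round(1))
    for lo in range(0,60,8):
        k=q[(q[:,0]>=lo)&(q[:,0]<lo+8)]
        if len(k)>5: print(lo,len(k),np.percentile(k[:,1],[2,10,90,98]).round(1))
    f=q[(q[:,2]>26)&(q[:,2]<46)]
    for y in range(-60,40,12):
        k=f[(f[:,1]>=y)&(f[:,1]<y+12)]
        if len(k)>5: print('front y',y,len(k),np.percentile(k[:,0],[2,10,50]).round(1))
    b=p[m&(sat>50)&(c[:,2]>c[:,0])]; 
    if len(b): print('stop-ish',len(b),np.percentile(b[:,1],[2,50,90,98]).round(1),np.percentile(b[:,0],[2,50,98]).round(1))
E
python3 -c "
from h import *
piece()"
```

```text
grey 334 x [ 1.5  9.2 21.4]
0 14 [16.3 16.6 36.7 38.7]
8 19 [-6.9 17.3 37.1 37.8]
16 169 [-53.7 -49.4   4.2  20.2]
24 34 [-55.1 -48.6   1.7   4.9]
32 25 [-56.2 -50.1  -3.4   8.9]
40 30 [-53.2 -47.2   6.5  11.3]
48 29 [-51.9 -48.6   2.7   6.4]
56 13 [-57.7 -50.5  -0.5   6.9]
front y -60 16 [17.8 18.4 20.2]
front y -48 28 [17.2 18.2 19.4]
front y -36 21 [17.1 18.1 19.6]
front y -24 19 [15.  17.8 20.2]
front y -12 25 [17.1 17.7 19.4]
front y 0 15 [16.8 17.9 20. ]
front y 12 13 [ 5.8  7.5 13.1]
front y 24 11 [ 8.7  9.9 13.5]
stop-ish 120 [-70.7 -66.9 -61.1   5.5] [17.1 34.6 58.3]
```

Emit:
{"name": "carry_out", "arguments": {"targets": [{"hand": 0, "x": 0, "y": 0.001, "z": 0, "ax": 0, "ay": 0, "az": 0}, {"hand": 0, "x": 0, "y": 0.002, "z": 0, "ax": 0, "ay": 0, "az": 0}, {"hand": 0, "x": 0, "y": 0.002, "z": 0, "ax": 0, "ay": 0, "az": 0}]}}

```text
t: 16.95
tool_pos: [0.5337, 0.0609, 0.1805]
orientation: [-2.972, -0.115, -0.937]
force: [-1.4, 13.0, 1.0]
opening: 0.0007
gripper_force: 6.6
```

Emit:
{"name": "carry_out", "arguments": {"targets": [{"hand": 0, "x": 0, "y": 0.001, "z": 0, "ax": 0, "ay": 0, "az": 0}, {"hand": 0, "x": 0, "y": 0.001, "z": 0, "ax": 0, "ay": 0, "az": 0}]}}

```text
t: 17.2
tool_pos: [0.5337, 0.0606, 0.1805]
orientation: [-2.971, -0.115, -0.937]
force: [-2.5, 18.6, 2.6]
opening: 0.0006
gripper_force: 9.5
```

Emit:
{"name": "carry_out", "arguments": {"targets": [{"hand": 0, "x": 0, "y": -0.012, "z": 0, "ax": 0, "ay": 0, "az": 0}, {"hand": 0, "x": -0.01, "y": -0.022, "z": -0.007, "ax": 0, "ay": 0, "az": 0}, {"hand": 32, "x": -0.045, "y": -0.02, "z": -0.032, "ax": 0, "ay": 0, "az": 0}, {"hand": 32, "x": -0.053, "y": -0.01, "z": -0.04, "ax": 0, "ay": 0, "az": 0}, {"hand": 32, "x": -0.053, "y": 0.02, "z": -0.04, "ax": 0, "ay": 0, "az": 0}, {"hand": 32, "x": -0.053, "y": 0.04, "z": -0.04, "ax": 0, "ay": 0, "az": 0}, {"hand": 32, "x": -0.053, "y": 0.04, "z": -0.04, "ax": 0, "ay": 0, "az": 0}]}}

```text
t: 18.08
tool_pos: [0.4711, 0.0124, 0.1832]
orientation: [-2.974, -0.109, -0.94]
force: [0.5, -1.1, 0.1]
opening: 0.0297
gripper_force: 0.0
```

```bash
python3 - <<'E'
from h import *
s=read_state(); print(s['t'],s['tool_pos'],s['force'],s['opening'])
b=row(jig(-.015,-.015,.028),-85.6,25,ref=.186)
b=row(jig(.010,-.015,.027),-85.6,25,ref=.186)
piece()
E
```

```text
18.075 [0.47111099 0.01240012 0.18324588] [ 0.50216617 -1.06127397  0.09569879] 0.029697174075194784
tcp [0.521  0.0095 0.1966] row {'x': 0.0482, 'y': 0.0066, 'z': 0.0176, 'ax': 0.0029, 'ay': -0.176, 'az': -0.0027}
tcp [0.5459 0.0114 0.1956] row {'x': 0.0681, 'y': 0.0065, 'z': 0.0328, 'ax': 0.0029, 'ay': -0.176, 'az': -0.0027}
grey 256 x [16.5 17.8 22.8]
16 137 [-53.7 -50.1  -6.6   1. ]
24 26 [-60.3 -50.9 -12.4  -6.2]
32 27 [-55.9 -51.2  -8.1  -4.5]
40 23 [-52.7 -46.7  -5.5  -0.3]
48 31 [-51.5 -45.2   3.6   5.8]
56 10 [-62.  -60.1   1.3   5.2]
front y -60 20 [17.  17.6 19.3]
front y -48 20 [16.4 17.9 20. ]
front y -36 24 [18.1 18.5 19.6]
front y -24 23 [16.9 17.6 19.2]
front y -12 19 [16.2 18.2 19.3]
stop-ish 117 [-70.2 -67.1 -61.7 -59.8] [17.9 35.1 58.1]
```

Emit:
{"name": "carry_out", "arguments": {"targets": [{"hand": 32, "x": 0.016, "y": 0.0066, "z": 0.006, "ax": 0, "ay": -0.09, "az": 0}, {"hand": 32, "x": 0.048, "y": 0.0066, "z": 0.0176, "ax": 0, "ay": -0.176, "az": -0.002}, {"hand": 32, "x": 0.048, "y": 0.0066, "z": 0.0176, "ax": 0, "ay": -0.176, "az": -0.002}, {"hand": 32, "x": 0.06, "y": 0.0066, "z": 0.0265, "ax": 0, "ay": -0.176, "az": -0.002}, {"hand": 32, "x": 0.066, "y": 0.0066, "z": 0.031, "ax": 0, "ay": -0.176, "az": -0.002}, {"hand": 32, "x": 0.0675, "y": 0.0066, "z": 0.032, "ax": 0, "ay": -0.176, "az": -0.002}, {"hand": 32, "x": 0.0675, "y": 0.0066, "z": 0.032, "ax": 0, "ay": -0.176, "az": -0.002}]}}

```text
t: 19.0
tool_pos: [0.5442, 0.0128, 0.1952]
orientation: [-3.051, -0.119, -0.674]
force: [-0.2, -0.5, 0.3]
opening: 0.0298
gripper_force: 0.0
```

Emit:
{"name": "carry_out", "arguments": {"targets": [{"hand": 32, "x": 0.0005, "y": 0, "z": 0.0002, "ax": 0, "ay": 0, "az": 0}, {"hand": 32, "x": 0.001, "y": 0, "z": 0.0005, "ax": 0, "ay": 0, "az": 0}, {"hand": 32, "x": 0.001, "y": 0, "z": 0.0005, "ax": 0, "ay": 0, "az": 0}]}}

```text
t: 19.38
tool_pos: [0.5458, 0.0128, 0.1954]
orientation: [-3.051, -0.119, -0.675]
force: [0.6, -1.0, 1.2]
opening: 0.0296
gripper_force: 0.0
```

Emit:
{"name": "carry_out", "arguments": {"targets": [{"hand": 32, "x": 0.0005, "y": 0, "z": 0.0002, "ax": 0, "ay": 0, "az": 0}, {"hand": 32, "x": 0.001, "y": 0, "z": 0.0005, "ax": 0, "ay": 0, "az": 0}, {"hand": 32, "x": 0.0015, "y": 0, "z": 0.0007, "ax": 0, "ay": 0, "az": 0}, {"hand": 32, "x": 0.0015, "y": 0, "z": 0.0007, "ax": 0, "ay": 0, "az": 0}]}}

```text
t: 19.88
tool_pos: [0.5473, 0.0129, 0.1953]
orientation: [-3.051, -0.119, -0.674]
force: [-5.2, -0.7, 3.1]
opening: 0.0298
gripper_force: 2.2
```

Emit:
{"name": "carry_out", "arguments": {"targets": [{"hand": 32, "x": 0.0007, "y": 0, "z": 0.0003, "ax": 0, "ay": 0, "az": 0}, {"hand": 32, "x": 0.0007, "y": 0, "z": 0.0003, "ax": 0, "ay": 0, "az": 0}]}}

```text
t: 20.12
tool_pos: [0.5478, 0.013, 0.1952]
orientation: [-3.051, -0.119, -0.672]
force: [-9.0, -1.6, 7.2]
opening: 0.0298
gripper_force: 4.9
```

Emit:
{"name": "carry_out", "arguments": {"targets": [{"hand": 32, "x": -0.02, "y": 0, "z": -0.0093, "ax": 0, "ay": 0, "az": 0}, {"hand": 32, "x": -0.06, "y": 0, "z": -0.028, "ax": 0, "ay": 0, "az": 0}, {"hand": 42, "x": -0.065, "y": 0, "z": -0.08, "ax": 0, "ay": -0.1, "az": 0}, {"hand": 42, "x": -0.05, "y": -0.03, "z": -0.12, "ax": 0, "ay": -0.25, "az": 0}, {"hand": 42, "x": -0.05, "y": -0.06, "z": -0.12, "ax": 0, "ay": -0.42, "az": 0}, {"hand": 42, "x": -0.05, "y": -0.09, "z": -0.12, "ax": 0, "ay": -0.436, "az": 0}, {"hand": 42, "x": -0.05, "y": -0.09, "z": -0.12, "ax": 0, "ay": -0.436, "az": 0}]}}

```text
t: 21.0
tool_pos: [0.4458, 0.0969, 0.283]
orientation: [3.138, 0.126, -0.0]
force: [0.4, 0.4, -0.8]
opening: 0.039
gripper_force: 0.0
```

```bash
cat >> h.py <<'E'
def knob(a,r=.110): return jig(-.045-r*np.sin(a),.085-r*np.cos(a),.070)
E
python3 - <<'E'
from h import *
w=np.load('top0.npy')[235:262,210:240].reshape(-1,3); k=w[(w[:,2]>.06)&(w[:,2]<.095)]
c=k[:,:2].mean(0); ext=(k.min(0)+k.max(0))/2; print('knob',len(k),c.round(4),ext.round(4))
v=c-jig(-.045,.085,0)[:2]; v=R.from_euler('z',-YAW).apply([*v,0]); print('a',np.arctan2(-v[0],-v[1]),np.hypot(*v[:2]))
s=read_state(); print(s['t'],s['tool_pos'],s['q'].round(2),s['opening'])
b=row([c[0],c[1],.14],-85.6)
row([c[0],c[1],.070],-85.6,base=b)
piece()
E
```

```text
knob 56 [0.4747 0.1792] [0.4746 0.1801 0.0724]
a 2.2986556593520624 0.10945682908833597
21.0 [0.44579801 0.09690995 0.28302464] [ 0.1  -0.17  2.01 -0.    1.3   1.59] 0.03897658639847359
tcp [0.4747 0.1792 0.307 ] row {'x': 0.0355, 'y': -0.0797, 'z': -0.0241, 'ax': 0.0015, 'ay': 0.0001, 'az': 0.0034}
tcp [0.4747 0.1792 0.237 ] row {'x': 0.0, 'y': -0.0, 'z': 0.07, 'ax': 0.0, 'ay': 0.0, 'az': -0.0}
grey 307 x [16.1 17.4 21.8]
16 175 [-53.3 -48.    6.3  11.7]
24 29 [-59.7 -50.1   2.9   6.3]
32 34 [-54.3 -48.8  -2.8   8.1]
40 24 [-53.4 -47.3  -3.8   4.8]
48 31 [-49.4 -43.1   6.2  11.7]
56 12 [-57.8 -49.8  -3.7   4.1]
front y -60 17 [17.  17.8 20.1]
front y -48 23 [16.1 17.4 18.9]
front y -36 22 [16.4 17.2 19.8]
front y -24 19 [17.4 17.6 20.2]
front y -12 21 [16.8 17.8 19.2]
front y 0 20 [18.5 19.1 20.2]
stop-ish 118 [-70.5 -66.8 -62.2 -59.8] [16.7 34.1 58.7]
```

Emit:
{"name": "carry_out", "arguments": {"targets": [{"hand": 42, "x": 0.018, "y": -0.04, "z": -0.024, "ax": 0, "ay": 0, "az": 0}, {"hand": 42, "x": 0.0355, "y": -0.0797, "z": -0.024, "ax": 0, "ay": 0, "az": 0.003}, {"hand": 42, "x": 0.0355, "y": -0.0797, "z": -0.024, "ax": 0, "ay": 0, "az": 0.003}, {"hand": 42, "x": 0.0355, "y": -0.0797, "z": 0.01, "ax": 0, "ay": 0, "az": 0.003}, {"hand": 42, "x": 0.0355, "y": -0.0797, "z": 0.035, "ax": 0, "ay": 0, "az": 0.003}, {"hand": 42, "x": 0.0355, "y": -0.0797, "z": 0.046, "ax": 0, "ay": 0, "az": 0.003}, {"hand": 42, "x": 0.0355, "y": -0.0797, "z": 0.046, "ax": 0, "ay": 0, "az": 0.003}]}}

```text
t: 21.92
tool_pos: [0.4745, 0.1766, 0.2362]
orientation: [3.137, 0.116, -0.003]
force: [-0.7, -0.3, 0.7]
opening: 0.0391
gripper_force: 0.0
```

Emit:
{"name": "carry_out", "arguments": {"targets": [{"hand": 15, "x": 0, "y": 0, "z": 0, "ax": 0, "ay": 0, "az": 0}, {"hand": 15, "x": 0, "y": 0, "z": 0, "ax": 0, "ay": 0, "az": 0}, {"hand": 15, "x": 0, "y": 0, "z": 0, "ax": 0, "ay": 0, "az": 0}, {"hand": 15, "x": 0, "y": 0, "z": 0, "ax": 0, "ay": 0, "az": 0}], "newtons": 8}}

```text
t: 22.42
tool_pos: [0.4751, 0.1778, 0.2376]
orientation: [3.138, 0.117, 0.001]
force: [-1.7, 0.5, 5.5]
opening: 0.0179
gripper_force: 8.0
```

```bash
python3 - <<'E'
from h import *
s=read_state(); print(s['t'],s['tool_pos'],s['opening'],s['gripper_force'])
o=s['tool_pos'].copy(); R0=R.from_rotvec(s['orientation'])
for a in np.arange(2.2,-.01,-.1):
    d=R0.inv().apply(knob(a)-knob(2.30)); print(round(a,1),d.round(4)[:2])
E
```

```text
22.425 [0.47507879 0.17784554 0.2376027 ] 0.017867081766453994 8.001861870288849
2.2 [-0.0069  0.0086]
2.1 [-0.0129  0.0178]
2.0 [-0.0179  0.0276]
1.9 [-0.022   0.0378]
1.8 [-0.025   0.0484]
1.7 [-0.0269  0.0592]
1.6 [-0.0278  0.0701]
1.5 [-0.0275  0.0811]
1.4 [-0.0262  0.092 ]
1.3 [-0.0237  0.1028]
1.2 [-0.0203  0.1132]
1.1 [-0.0157  0.1232]
1.0 [-0.0103  0.1327]
0.9 [-0.0038  0.1417]
0.8 [0.0034 0.1499]
0.7 [0.0115 0.1574]
0.6 [0.0203 0.164 ]
0.5 [0.0296 0.1698]
0.4 [0.0396 0.1745]
0.3 [0.0499 0.1783]
0.2 [0.0606 0.181 ]
0.1 [0.0714 0.1826]
-0.0 [0.0824 0.1831]
```

Emit:
{"name": "carry_out", "arguments": {"targets": [{"hand": 15, "x": -0.0069, "y": 0.0086, "z": 0, "ax": 0, "ay": 0, "az": 0}, {"hand": 15, "x": -0.0129, "y": 0.0178, "z": 0, "ax": 0, "ay": 0, "az": 0}, {"hand": 15, "x": -0.0179, "y": 0.0276, "z": 0, "ax": 0, "ay": 0, "az": 0}, {"hand": 15, "x": -0.022, "y": 0.0378, "z": 0, "ax": 0, "ay": 0, "az": 0}, {"hand": 15, "x": -0.025, "y": 0.0484, "z": 0, "ax": 0, "ay": 0, "az": 0}, {"hand": 15, "x": -0.0269, "y": 0.0592, "z": 0, "ax": 0, "ay": 0, "az": 0}, {"hand": 15, "x": -0.0278, "y": 0.0701, "z": 0, "ax": 0, "ay": 0, "az": 0}, {"hand": 15, "x": -0.0278, "y": 0.0701, "z": 0, "ax": 0, "ay": 0, "az": 0}]}}

```text
t: 23.42
tool_pos: [0.4523, 0.1047, 0.2368]
orientation: [3.137, 0.115, -0.002]
force: [-1.0, -0.3, 3.9]
opening: 0.0179
gripper_force: 8.0
```

```bash
python3 - <<'E'
from h import *
s=read_state(); g=s['tool_pos']; v=g-jig(-.045,.085,0); v=R.from_euler('z',-YAW).apply(v); print(s['t'],s['force'],s['opening'],'a',np.arctan2(-v[0],-v[1]),np.hypot(*v[:2]))
a0=np.arctan2(-v[0],-v[1]); R0=R.from_rotvec(s['orientation'])
for a in [1.5,1.4,1.3,1.2,1.1,1,.9,.8]: print(a,R0.inv().apply(knob(a)-[*g[:2],.07])[:2].round(4))
E
```

```text
23.425 [-0.97762522 -0.33283954  3.92009384] 0.017887549349950647 a 1.5725031777501217 0.10982937784825966
1.5 [0.0001 0.008 ]
1.4 [0.0015 0.0189]
1.3 [0.0039 0.0296]
1.2 [0.0074 0.04  ]
1.1 [0.012 0.05 ]
1 [0.0175 0.0596]
0.9 [0.0239 0.0685]
0.8 [0.0312 0.0767]
```

Emit:
{"name": "carry_out", "arguments": {"targets": [{"hand": 15, "x": 0.0001, "y": 0.008, "z": 0, "ax": 0, "ay": 0, "az": 0}, {"hand": 15, "x": 0.0015, "y": 0.0189, "z": 0, "ax": 0, "ay": 0, "az": 0}, {"hand": 15, "x": 0.0039, "y": 0.0296, "z": 0, "ax": 0, "ay": 0, "az": 0}, {"hand": 15, "x": 0.0074, "y": 0.04, "z": 0, "ax": 0, "ay": 0, "az": 0}, {"hand": 15, "x": 0.012, "y": 0.05, "z": 0, "ax": 0, "ay": 0, "az": 0}, {"hand": 15, "x": 0.0175, "y": 0.0596, "z": 0, "ax": 0, "ay": 0, "az": 0}, {"hand": 15, "x": 0.0239, "y": 0.0685, "z": 0, "ax": 0, "ay": 0, "az": 0}, {"hand": 15, "x": 0.0239, "y": 0.0685, "z": 0, "ax": 0, "ay": 0, "az": 0}]}}

```text
t: 24.42
tool_pos: [0.4817, 0.0383, 0.2369]
orientation: [3.137, 0.115, -0.001]
force: [-0.1, -1.1, 1.3]
opening: 0.0177
gripper_force: 8.0
```

```bash
python3 - <<'E'
from h import *
s=read_state(); g=s['tool_pos']; v=g-jig(-.045,.085,0); v=R.from_euler('z',-YAW).apply(v); print(s['t'],s['force'],s['opening'],'a',np.arctan2(-v[0],-v[1]),np.hypot(*v[:2]))
R0=R.from_rotvec(s['orientation'])
for a in [.8,.7,.6,.5,.4,.3,.2,.1,0]: print(a,R0.inv().apply(knob(a)-[*g[:2],.07])[:2].round(4))
E
```

```text
24.425 [-0.14176779 -1.13954232  1.32496329] 0.017709344541387208 a 0.8978777538837678 0.10947744532019962
0.8 [0.0067 0.0084]
0.7 [0.0148 0.0158]
0.6 [0.0236 0.0225]
0.5 [0.033  0.0282]
0.4 [0.0429 0.0329]
0.3 [0.0532 0.0367]
0.2 [0.0639 0.0394]
0.1 [0.0748 0.041 ]
0 [0.0857 0.0415]
```

Emit:
{"name": "carry_out", "arguments": {"targets": [{"hand": 15, "x": 0.0067, "y": 0.0084, "z": 0, "ax": 0, "ay": 0, "az": 0}, {"hand": 15, "x": 0.0148, "y": 0.0158, "z": 0, "ax": 0, "ay": 0, "az": 0}, {"hand": 15, "x": 0.0236, "y": 0.0225, "z": 0, "ax": 0, "ay": 0, "az": 0}, {"hand": 15, "x": 0.033, "y": 0.0282, "z": 0, "ax": 0, "ay": 0, "az": 0}, {"hand": 15, "x": 0.0429, "y": 0.0329, "z": 0, "ax": 0, "ay": 0, "az": 0}, {"hand": 15, "x": 0.0532, "y": 0.0367, "z": 0, "ax": 0, "ay": 0, "az": 0}, {"hand": 15, "x": 0.0639, "y": 0.0394, "z": 0, "ax": 0, "ay": 0, "az": 0}, {"hand": 15, "x": 0.0639, "y": 0.0394, "z": 0, "ax": 0, "ay": 0, "az": 0}]}}

```text
t: 25.42
tool_pos: [0.5487, 0.0043, 0.2371]
orientation: [3.137, 0.117, 0.0]
force: [1.1, 0.0, 0.3]
opening: 0.0179
gripper_force: 8.0
```

Emit:
{"name": "carry_out", "arguments": {"targets": [{"hand": 15, "x": 0.0055, "y": 0.001, "z": 0, "ax": 0, "ay": 0, "az": 0}, {"hand": 15, "x": 0.011, "y": 0.0016, "z": 0, "ax": 0, "ay": 0, "az": 0}, {"hand": 15, "x": 0.0165, "y": 0.002, "z": 0, "ax": 0, "ay": 0, "az": 0}, {"hand": 15, "x": 0.021, "y": 0.002, "z": 0, "ax": 0, "ay": 0, "az": 0}, {"hand": 15, "x": 0.021, "y": 0.002, "z": 0, "ax": 0, "ay": 0, "az": 0}]}}

```text
t: 26.05
tool_pos: [0.5695, 0.0036, 0.2371]
orientation: [3.136, 0.117, 0.0]
force: [1.0, -6.7, 1.1]
opening: 0.0176
gripper_force: 8.0
```

```bash
python3 - <<'E'
from h import *
s=read_state(); g=s['tool_pos']; v=g-jig(-.045,.085,0); v=R.from_euler('z',-YAW).apply(v); print(s['t'],s['force'],s['opening'],'a',np.arctan2(-v[0],-v[1]),np.hypot(*v[:2]))
row(knob(0),-85.6)
E
```

```text
26.05 [ 0.99956924 -6.69292545  1.09195373] 0.017612706340934776 a 0.006378058095635735 0.10959131212923365
tcp [0.5703 0.0032 0.237 ] row {'x': 0.0007, 'y': 0.0004, 'z': 0.0001, 'ax': 0.003, 'ay': 0.0001, 'az': -0.0025}
```

Emit:
{"name": "carry_out", "arguments": {"targets": [{"hand": 15, "x": 0.001, "y": 0.0007, "z": 0, "ax": 0, "ay": 0, "az": 0}, {"hand": 15, "x": 0.002, "y": 0.0007, "z": 0, "ax": 0, "ay": 0, "az": 0}, {"hand": 15, "x": 0.003, "y": 0.0007, "z": 0, "ax": 0, "ay": 0, "az": 0}, {"hand": 15, "x": 0.003, "y": 0.0007, "z": 0, "ax": 0, "ay": 0, "az": 0}]}}

```text
t: 26.55
tool_pos: [0.5722, 0.0035, 0.2371]
orientation: [3.137, 0.117, -0.0]
force: [1.7, -5.5, -0.3]
opening: 0.0172
gripper_force: 8.0
```

Emit:
{"name": "carry_out", "arguments": {"targets": [{"hand": 15, "x": 0.001, "y": 0.0005, "z": 0, "ax": 0, "ay": 0, "az": 0}, {"hand": 15, "x": 0.002, "y": 0.0005, "z": 0, "ax": 0, "ay": 0, "az": 0}, {"hand": 15, "x": 0.003, "y": 0.0005, "z": 0, "ax": 0, "ay": 0, "az": 0}, {"hand": 15, "x": 0.003, "y": 0.0005, "z": 0, "ax": 0, "ay": 0, "az": 0}]}}

```text
t: 27.05
tool_pos: [0.575, 0.0035, 0.2371]
orientation: [3.138, 0.117, -0.001]
force: [-2.2, -1.8, 3.0]
opening: 0.018
gripper_force: 8.0
```

Emit:
{"name": "carry_out", "arguments": {"targets": [{"hand": 42, "x": 0, "y": 0, "z": 0, "ax": 0, "ay": 0, "az": 0}, {"hand": 42, "x": 0, "y": 0, "z": 0, "ax": 0, "ay": 0, "az": 0}, {"hand": 42, "x": 0, "y": 0, "z": 0, "ax": 0, "ay": 0, "az": 0}, {"hand": 42, "x": 0, "y": 0, "z": -0.04, "ax": 0, "ay": 0, "az": 0}, {"hand": 0, "x": -0.03, "y": 0, "z": -0.06, "ax": 0, "ay": 0, "az": 0}, {"hand": 0, "x": -0.08, "y": 0, "z": -0.06, "ax": 0, "ay": 0, "az": 0}, {"hand": 0, "x": -0.13, "y": 0, "z": -0.06, "ax": 0, "ay": 0, "az": 0}, {"hand": 0, "x": -0.13, "y": 0, "z": -0.06, "ax": 0, "ay": 0, "az": 0}]}}

```text
t: 28.05
tool_pos: [0.4422, -0.0061, 0.2958]
orientation: [3.138, 0.116, -0.005]
force: [-0.8, -0.5, -0.7]
opening: 0.0035
gripper_force: 0.0
```

```bash
python3 - <<'E'
from h import *
s=read_state(); print(s['t'],s['tool_pos'],s['opening'])
im,d,w=cloud('top'); cv2.imwrite('pics/t6.png',cv2.resize(im[125:285,190:350],None,fx=3.5,fy=3.5,interpolation=2))
p=R.from_euler('z',-YAW).apply(w.reshape(-1,3)-J0); 
k=p[(np.abs(p[:,0]+.045)<.03)&(np.abs(p[:,1]+.025)<.03)&(p[:,2]>.058)&(p[:,2]<.095)]; print(len(k),k.mean(0),(k.min(0)+k.max(0))/2)
row(jig(-.045-.035,-.025,.053),-85.6,ref=.186)
row(jig(-.045-.017,-.025,.053),-85.6,ref=.186)
E
```

```text
28.05 [ 0.44222415 -0.00605758  0.29577653] 0.0035313339344056603
50 [-0.04627746 -0.02584281  0.07807122] [-0.04586986 -0.02562004  0.07168645]
tcp [5.354e-01 5.000e-04 2.390e-01] row {'x': 0.0913, 'y': -0.0, 'z': 0.058, 'ax': 0.0019, 'ay': 0.0001, 'az': -0.0027}
tcp [0.5533 0.0019 0.239 ] row {'x': 0.1093, 'y': -0.0001, 'z': 0.058, 'ax': 0.0019, 'ay': 0.0001, 'az': -0.0027}
```

View pics/t6.png

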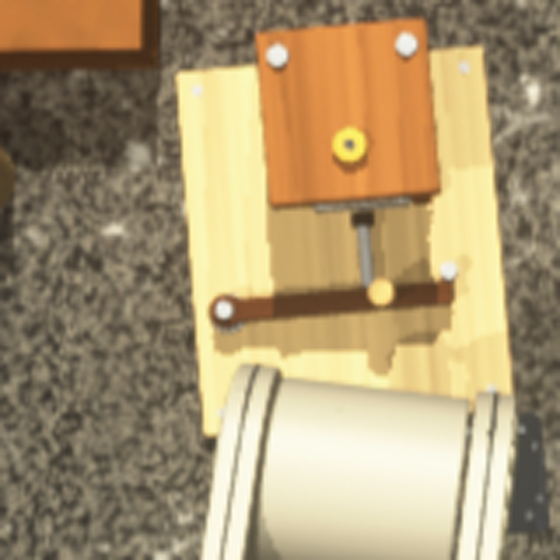

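The gate lies across the front of the nest, with the bar up to the post at (447,285), the knob at (380,291) and the rod tip at the piece. I'll push the knob firmly from the front to make sure it is against its hard stop.

Emit:
{"name": "carry_out", "arguments": {"targets": [{"hand": 0, "x": 0.05, "y": 0, "z": 0.02, "ax": 0, "ay": 0, "az": 0}, {"hand": 0, "x": 0.085, "y": 0, "z": 0.05, "ax": 0, "ay": 0, "az": 0}, {"hand": 0, "x": 0.0913, "y": 0, "z": 0.058, "ax": 0, "ay": 0, "az": 0}, {"hand": 0, "x": 0.0913, "y": 0, "z": 0.058, "ax": 0, "ay": 0, "az": 0}, {"hand": 0, "x": 0.1, "y": 0, "z": 0.058, "ax": 0, "ay": 0, "az": 0}, {"hand": 0, "x": 0.106, "y": 0, "z": 0.058, "ax": 0, "ay": 0, "az": 0}, {"hand": 0, "x": 0.109, "y": 0, "z": 0.058, "ax": 0, "ay": 0, "az": 0}, {"hand": 0, "x": 0.109, "y": 0, "z": 0.058, "ax": 0, "ay": 0, "az": 0}]}}

```text
t: 29.1
tool_pos: [0.5533, 0.0017, 0.2398]
orientation: [3.137, 0.117, -0.005]
force: [-10.1, -1.3, 9.0]
opening: 0.0006
gripper_force: 5.3
```

Emit:
{"name": "carry_out", "arguments": {"targets": [{"hand": 0, "x": 0.001, "y": 0, "z": 0, "ax": 0, "ay": 0, "az": 0}, {"hand": 0, "x": 0.0015, "y": 0, "z": 0, "ax": 0, "ay": 0, "az": 0}, {"hand": 0, "x": 0.0015, "y": 0, "z": 0, "ax": 0, "ay": 0, "az": 0}]}}

```text
t: 29.48
tool_pos: [0.554, 0.0017, 0.2397]
orientation: [3.137, 0.117, -0.01]
force: [-16.8, -1.4, 12.9]
opening: 0.0005
gripper_force: 8.6
```

Emit:
{"name": "carry_out", "arguments": {"targets": [{"hand": 0, "x": -0.005, "y": 0, "z": 0, "ax": 0, "ay": 0, "az": 0}, {"hand": 0, "x": -0.04, "y": 0, "z": 0, "ax": 0, "ay": 0, "az": 0}, {"hand": 0, "x": -0.09, "y": 0, "z": -0.04, "ax": 0, "ay": 0, "az": 0}, {"hand": 0, "x": -0.12, "y": 0, "z": -0.1, "ax": 0, "ay": 0, "az": 0}, {"hand": 0, "x": -0.12, "y": 0, "z": -0.12, "ax": 0, "ay": 0, "az": 0}, {"hand": 0, "x": -0.12, "y": 0, "z": -0.12, "ax": 0, "ay": 0, "az": 0}]}}

```text
t: 30.22
tool_pos: [0.4367, -0.0069, 0.3626]
orientation: [3.136, 0.117, 0.011]
force: [-0.2, 0.1, 0.1]
opening: 0.0004
gripper_force: 0.0
```

```bash
python3 - <<'E'
from h import *
im,d,w=cloud('scene'); cv2.imwrite('pics/s7.png',cv2.resize(im[215:300,260:380],None,fx=6,fy=6,interpolation=2))
piece()
im,d,w=cloud('top')
p=R.from_euler('z',-YAW).apply(w.reshape(-1,3)-J0)
k=p[(np.abs(p[:,0]+.045)<.03)&(np.abs(p[:,1]+.025)<.03)&(p[:,2]>.058)&(p[:,2]<.095)]; print(len(k),k.mean(0))
E
```

```text
grey 311 x [-1.1  6.6 22.2]
0 19 [-26.9 -25.8 -15.  -14. ]
8 11 [-49.4 -27.6 -17.9 -16.7]
16 144 [-53.3 -48.7   6.1  13.4]
24 35 [-57.8 -49.9   0.9   8.8]
32 32 [-55.4 -50.2  -5.3   9. ]
40 23 [-52.7 -48.4   1.2   7.2]
48 28 [-52.4 -44.    2.2  10.4]
56 14 [-56.2 -46.8   6.1   9.1]
front y -60 13 [18.  18.2 20.3]
front y -48 24 [17.6 17.9 19.5]
front y -36 30 [ 4.3  7.1 19.2]
front y -24 39 [-3.9 -0.7  8. ]
front y -12 12 [16.2 17.  19.4]
front y 0 18 [17.6 17.6 19. ]
stop-ish 114 [-70.2 -67.  -61.5 -59. ] [17.2 36.  58.9]
49 [-0.04601799 -0.02570917  0.07708405]
```

View pics/s7.png

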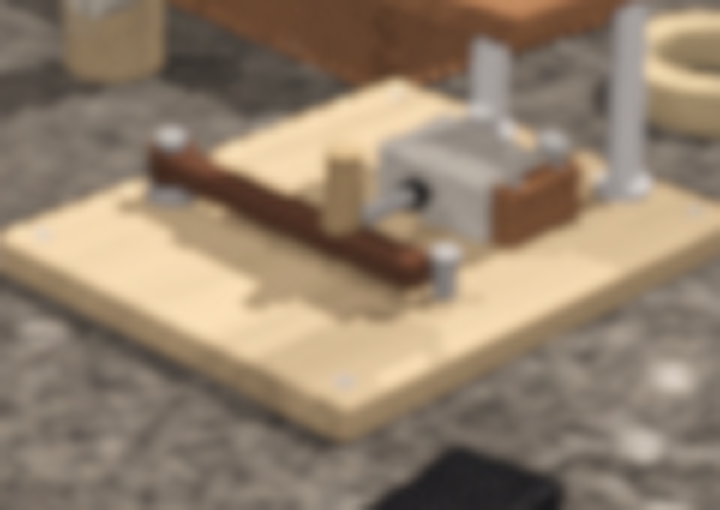

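The piece at (440,175) sits tight on the brown stop at (495,210), with the dowels behind it. The gate bar is up to the catch post at (445,270), and the arm is clear, so I'm handing in.

```bash
python3 -c "
from plant import robot
print(robot.close_job())"
```

```text
the job is handed in; nothing more can be done
None
```

The smaller mould piece is located in the jig, pushed hard onto the dowels and the end stop; I let go of it with the gate open, then swung the gate to its hard stop and handed the job in at about 30 s.

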